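# Rebuild the herb slicer's cam cassette

### The job

The cleaned cam cassette of the herb slicer has to go together again: put on each upright shaft the cam whose keyway, slid over that shaft's key, leaves its nose pointing away from the shaft's follower roller, and seat both cams fully home. The third cam has its keyway at the side and belongs to another machine: leave it lying where it is. Then lay the ribbed keep bar flat into the forked heads of both pillars, centred across the cassette, without disturbing the small vial or anything else around.

Things in the scene. Friction and masses are not known exactly. Their poses are not given: they have to be found in the camera images.
- cassette: Grey cast cassette screwed to the table, place and yaw vary; nothing on it moves. Origin: centre of its underside, z up, x across, y along the row of shafts. Base 92 (x) x 164 (y) x 12 mm. Two upright shafts at y = +30 mm (left) and -30 mm (right), x = 0; a pillar with a forked head at each end, y = +68 and -68 mm, 14 mm thick along y, 44 mm wide along x.
- left_seat (a point): On the left shaft's axis, top of its collar, 16 mm above the table: where the underside centre of a cam that is home comes. Axes as the cassette. Shaft: 18 mm diameter, top 57.5 mm above the table, last 4.5 mm tapered to 13 mm. Key on its -x side: 7.5 mm wide, out to 13.5 mm from the axis, up to 49 mm above the table (4.5 mm wide lead-in to 52 mm).
- right_seat (a point): The same on the right shaft; shaft and key (also on the -x side) have the same sizes.
- left_roller (a point): Top centre of the left shaft's follower roller, 33.5 mm from the shaft axis on its +x side. Roller 14 mm diameter, top 25.5 mm above the table (cap to 27 mm). A wrong cam lands with its nose on a roller, a pillar or the other cam, stays 5 mm or more too high and keeps the bar from lying down.
- right_roller (a point): The same for the right shaft's roller, which stands on the -x side of its shaft.
- saddle_mid (a point): Midway between the two forked heads at the height of their flat seats, 59 mm above the table: the underside centre of the laid keep bar belongs here. Axes as the cassette. Each seat lies between two ears 32 mm apart along x and 9 mm high.
- cam_nose_key: Loose steel cam, 0.22 kg. Pear-shaped plate 10 mm thick, base circle radius 24 mm; hub on top 41 mm in diameter, up to 40 mm above the underside, with two flats 38 mm apart facing +x and -x. Bore 20.5 mm diameter right through; keyway 10 mm wide, 15 mm deep from the axis, at -x. Nose at -x too, on the keyway's side. Origin: bore axis at the underside, z up.
- cam_nose_key_tip (a point): Tip of that cam's nose, 40 mm from its axis, 5 mm above its underside. With the keyway on the key, a cam's x axis agrees with the cassette's x axis.
- cam_heel_key: Loose cam of the same sizes and frame (keyway at -x, flats facing +x and -x), but its nose is at +x, opposite the keyway.
- cam_heel_key_tip (a point): Tip of that cam's nose, 40 mm from its axis, 5 mm above its underside.
- cam_side_key: Loose cam of the same sizes and frame, but its nose is at +y, at right angles to the keyway: the one that belongs to another machine.
- keep_bar: Loose aluminium keep bar, 0.16 kg, lying rib up. Flange 26 (x) x 156 (y) x 8 mm; along its middle a rib 12 mm thick (x), about 95 mm long (y), rising to 34 mm above the underside, to be gripped across. Origin: centre of the underside, long side along y, z up. Either end may go to either pillar.
- vial: Small capped vial standing, 26 mm in diameter, 52 mm high, near the cams; a bystander. Origin: centre of its underside.
- sealer_arm_top (a point): Highest point of the blue bag sealer's raised arm, an obstacle that never moves: 278 mm above the table. The sealer's body (to 70 mm high, 84 mm wide) lies along world x to the left of the work, and its arm rises from the near end to this point. Behind it to the left stands a balance, up to 130 mm high.

How it is judged:
On the way:
1. both cams home on their shafts, keyway on key, nose away from the roller (horizontal distance between cam_nose_key and left_seat below 0.004 m and z of cam_nose_key in the frame of left_seat below 0.0025 m and x of cam_nose_key_tip in the frame of left_seat below -0.03 m and horizontal distance between cam_heel_key and right_seat below 0.004 m and z of cam_heel_key in the frame of right_seat below 0.0025 m and x of cam_heel_key_tip in the frame of right_seat above 0.03 m), for 0.2 s.
At the end, for the whole second after the job is handed in: Both cams are home on their shafts (axis within 4 mm, underside within 2.5 mm of the collar, nose away from the roller); the keep bar lies level in both forks (2.5 mm in height, 5 mm across, 10 mm along, 0.08 rad); the third cam moved under 20 mm; all released, at rest (all of step 1 and z of keep_bar in the frame of saddle_mid between -0.0025 and 0.0025 m and x of keep_bar in the frame of saddle_mid between -0.005 and 0.005 m and y of keep_bar in the frame of saddle_mid between -0.01 and 0.01 m and angle between the y axis of keep_bar and the y axis of saddle_mid, either way round below 0.08 rad and angle between keep_bar's own z axis and vertical below 0.05 rad and distance of cam_side_key from where it was at the start of the episode below 0.02 m and linear speed of each of keep_bar, cam_nose_key, cam_heel_key below 0.02 m/s); the robot touches nothing.
It fails at once if the cam of the other machine is moved from its place (distance of cam_side_key from where it was at the start of the episode above 0.02 m).
It fails at once if the vial is pushed away or knocked over (distance of vial from where it was at the start of the episode above 0.02 m or angle between vial's own z axis and vertical above 0.5 rad).
It also fails if it takes over 72 s, if anything falls off the work surface, if the arm or the gripper's body presses on something with over 40 N, if the wrist force passes 120 N, or if a joint passes its speed limit or range.

### The arm

A 7-joint arm with a two-finger parallel gripper is mounted at the origin on the work surface; the furniture and walls round the work are solid. World frame = base frame: x ahead of the robot, y to its left, z up, the work surface at z = 0. Lengths are in m, angles in rad, forces in N, time in s.
With the tool pointing down it reaches from about 0.35 to 0.9 m from the base axis. Payload 8.1 kg.
Tool frame: the origin (TCP) lies at the very end of the fingers, on their centre line; the grasp point (between the pads) lies 19 mm behind it; z points along the fingers, y is the line along which they close (so a half turn about z gives the same grasp; the last joint's range is limited). The gripper opens to 85 mm and grips with 20 to 120 N. Pads are 22 mm wide; open, the fingers measure 114 mm over their backs; the gripper's body (76 mm by 85 mm) begins 54 mm behind the grasp point. The pads swing forward as they close: fully open they stand 13 mm farther back than shut.
Start: joints at [1.072, 0.434, 0.025, 1.573, -0.012, 1.134, -0.075], TCP at [0.241, -0.577, 0.231] pointing down, gripper open.
Joint ranges: [-2.62, 2.62], [-0.44, 2.09], [-1.27, 1.32], [0.08, 2.57], [-1.32, 4.46], [0.12, 2], [-2.74, 2.74]. Speed limits (rad/s): [2.22, 2.22, 3.01, 3.01, 3.14, 3.14, 3.14].

### API

Orientations are given as a 3x3 rotation matrix whose columns are the frame's x, y, z axes.
In Python, from station import * gives the robot as it stands.
- The arm moves only by the tool servo_tool, never from a script. Its argument "increments" is a list of rows, each a list of 7 numbers: the shift along the tool's x, y, z in m, then the turn, a rotation vector about the tool's x, y, z in rad, then the opening, from 0 (shut) to 1 (fully open). A call has exactly 8 rows; each row shifts and turns the commanded pose from where the row before left it, along the tool's axes as they then stand; what a row does not reach is not made up. A row lasts 1/10 s, in which the tool goes at most 50 mm and 8.59 degrees, less where a joint would pass 70% of its speed; a pose out of reach is approached as far as the arm can. A call is refused whole if a number of a shift passes 0.05 or a number of a turn 0.15, either way. A call with a gripper value outside its range is refused whole. The fingers move at their own pace and stop on an object; "force" is the grip in N (left out, the last holds). Time passes only in rows, so rows that do not move let the fingers close, or fill a call up. It gives the time, the measured TCP pose, the force, the opening and the grip force at its end, in the units of the state.
- sense(): the state, without advancing time (a new reading comes with each control period).
- read_camera(name): name is "side" or "top" or "wrist"; returns a dict with "image" (480x640x3 uint8, red, green, blue), "intrinsics" (3x3 intrinsics, pixels), "extrinsics" (4x4, takes a point from world to camera coordinates); the wrist camera has in their place "hand_eye" (4x4, takes a point from camera to tool coordinates, whose origin is the TCP and whose axes are the flange's). Camera axes: x right, y up, looking along -z (the intrinsics and any distortion apply to the point x, -y, -z); pixel columns grow to the right and rows downward; lengths in m; the calibration is good to about 2 mm. A picture is of the moment at which its call begins: read the wrist's pose just before it. There is no depth.
- close_job(): hands the job in; it is judged then, once.
The state is a dict: "time": time; "q": joint angles; "dq": joint speeds; "tau": joint torques, N m; "tcp_pos": TCP position; "tcp_rot": TCP orientation; "force": force on the tool from outside, world axes, zero at the start; "ft_torque": the same for the moment, N m; "grip_width": finger opening in m; "gripper_force": force on a finger pad.
Only numpy, scipy, OpenCV 4.12 (cv2) and the standard library are available. Lean on these libraries where they do the work, as an engineer would, in place of code of your own. Each camera call takes 0.05 s, during which the arm holds its last target. There are 200 camera calls.

## Working session

There is one attempt and no reset: what is moved stays moved. The work goes in short steps, Python scripts to look and compute and a tool call to move; the robot and the scene stay as the last step left them, time stands still between calls to the robot, and variables do not carry over. Pictures are saved under pics/ and viewed, at most 10 in all, crops included, and the job is handed in when it is done.

Besides the shell and the picture viewer there is one more tool, called after "Request:" by a JSON object that holds its "op" and its "data", one argument or row to a line. servo_tool: Moves the arm, as the interface text tells. Its arguments: {"type":"object","properties":{"increments":{"type":"array"},"force":{"type":"number"}},"required":["increments"]}

```bash
mkdir -p pics; cat > h.py <<'E'
from station import *
import numpy as np, cv2
def snap(n,f):
    s=sense(); c=read_camera(n); cv2.imwrite(f'pics/{f}.png',c['image'][:,:,::-1]); np.save(f'pics/{f}.npy',c['image'])
    if n=='wrist':
        T=np.eye(4);T[:3,:3]=s['tcp_rot'];T[:3,3]=s['tcp_pos'];E=T@np.array(c['hand_eye'])
    else: E=np.linalg.inv(np.array(c['extrinsics']))
    np.savez(f'pics/{f}_c.npz',K=np.array(c['intrinsics']),E=E); 
    return c
def ray(f,u,v,z):
    d=np.load(f'pics/{f}_c.npz');K,E=d['K'],d['E']
    p=np.linalg.solve(K,[u,v,1]); r=E[:3,:3]@np.array([p[0],-p[1],-p[2]]); o=E[:3,3]
    return o+r*(z-o[2])/r[2]
def proj(f,P):
    d=np.load(f'pics/{f}_c.npz');K,E=d['K'],d['E']
    q=np.linalg.inv(E)@np.append(P,1); p=K@np.array([q[0],-q[1],-q[2]]); return p[:2]/p[2]
E
python3 - <<'E'
from h import *
s=sense(); print({k:np.round(v,3).tolist() for k,v in s.items()})
for n in ['top','side']:
    c=snap(n,n+'0'); print(n,[k for k in c],np.round(c['intrinsics'],1).tolist(),np.round(c['extrinsics'],3).tolist())
E
```

```text
{'time': 0.0, 'q': [1.072, 0.435, 0.025, 1.574, -0.012, 1.134, -0.075], 'dq': [0.001, -0.001, -0.001, -0.001, -0.001, -0.0, -0.001], 'tau': [-0.0, -67.046, 1.025, -31.62, 0.015, 0.012, 0.0], 'tcp_pos': [0.241, -0.576, 0.231], 'tcp_rot': [[0.923, 0.385, -0.001], [0.385, -0.923, 0.001], [-0.0, -0.002, -1.0]], 'force': [-0.81, -0.271, 1.024], 'ft_torque': [0.033, 0.08, 0.024], 'gripper_force': 0.0, 'grip_width': 0.085}
top ['image', 'intrinsics', 'extrinsics'] [[533.3, 0.0, 316.5], [0.0, 533.3, 239.2], [0.0, 0.0, 1.0]] [[-0.025, -1.0, 0.002, -0.132], [0.988, -0.024, 0.154, -0.529], [-0.154, 0.006, 0.988, -1.056], [0.0, 0.0, 0.0, 1.0]]
side ['image', 'intrinsics', 'extrinsics'] [[454.9, 0.0, 328.4], [0.0, 454.9, 244.0], [0.0, 0.0, 1.0]] [[1.0, 0.001, -0.021, -0.48], [0.017, 0.584, 0.811, -0.071], [0.013, -0.812, 0.584, -1.144], [0.0, 0.0, 0.0, 1.0]]
```

View pics/top0.png

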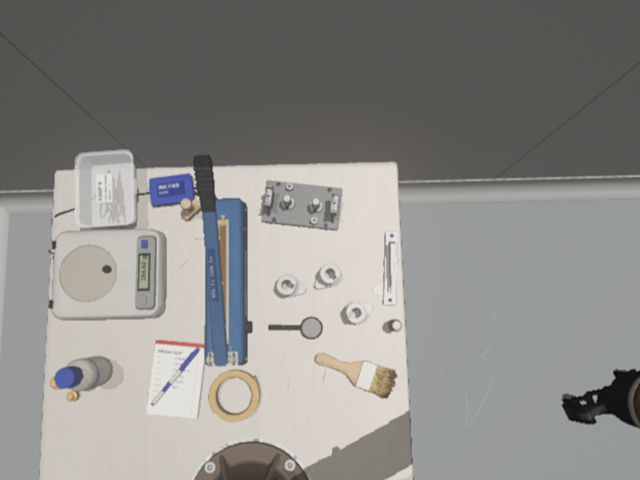

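View pics/side0.png

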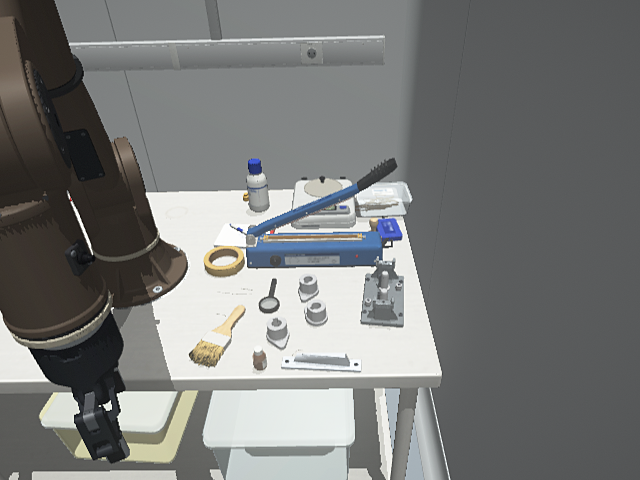

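The top view shows the cassette near (302,205), cams near (287,286), (329,275) and (356,313), the bar near (391,268) and the vial near (395,325). I'll enlarge the work area.

```bash
python3 - <<'E'
from h import *
im=cv2.imread('pics/top0.png')
cv2.imwrite('pics/crop0.png',cv2.resize(im[170:340,250:415],None,fx=4.5,fy=3.5*4.5/4.5,interpolation=cv2.INTER_CUBIC)) if 0 else cv2.imwrite('pics/crop0.png',cv2.resize(im[172:338,252:412],None,fx=3.6,fy=3.6,interpolation=cv2.INTER_CUBIC))
for n,u,v,z in [('A',287,286,.04),('B',329,275,.04),('C',356,313,.04),('cass',302,205,.012),('bar',391,268,.0),('vial',395,325,.05)]: print(n,ray('top0',u,v,z).round(3))
E
```

```text
A [ 0.431 -0.083  0.04 ]
B [ 0.451 -0.169  0.04 ]
C [ 0.373 -0.221  0.04 ]
cass [ 0.605 -0.116  0.012]
bar [ 0.467 -0.302  0.   ]
vial [ 0.348 -0.297  0.05 ]
```

View pics/crop0.png

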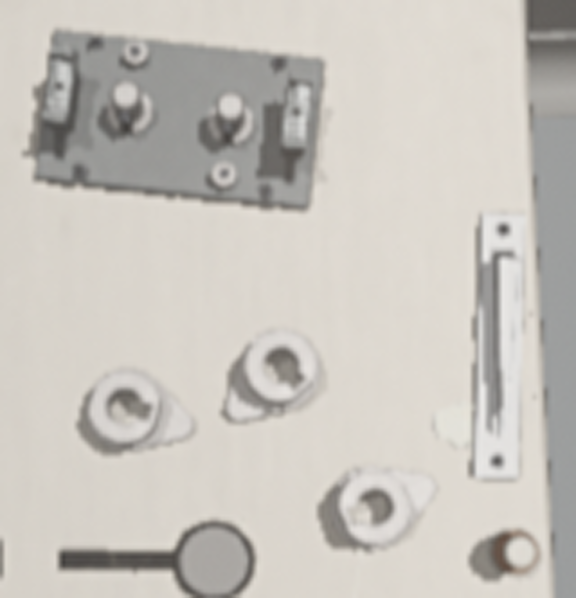

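The cassette's left end is at image left (+y) and its yaw is slight. The keyway directions aren't readable from here, so I'll go above the cams and look with the wrist camera.

Request:
{"op": "servo_tool", "data": {
  "increments": [
    [0.035, -0.035, -0.015, 0, 0, 0, 1],
    [0.035, -0.035, -0.015, 0, 0, 0, 1],
    [0.035, -0.035, -0.015, 0, 0, 0, 1],
    [0.035, -0.035, -0.015, 0, 0, 0, 1],
    [0.035, -0.035, -0.01, 0, 0, 0, 1],
    [0.035, -0.035, -0.01, 0, 0, 0, 1],
    [0.035, -0.035, 0, 0, 0, 0, 1],
    [0.035, -0.035, 0, 0, 0, 0, 1]
  ]
}}

```text
time: 0.9
tcp_pos: [0.3888, -0.2155, 0.3094]
tcp_rot: [[0.923, 0.385, 0.001], [0.385, -0.923, -0.001], [0.0, 0.001, -1.0]]
force: [1.2, 0.3, 0.2]
grip_width: 0.0856
gripper_force: 0.0
```

Request:
{"op": "servo_tool", "data": {
  "increments": [
    [0, 0, 0, 0, 0, 0.1, 1],
    [0, 0, 0, 0, 0, 0.1, 1],
    [0, 0, 0, 0, 0, 0.1, 1],
    [0, 0, 0, 0, 0, 0.095, 1],
    [0, 0, 0, 0, 0, 0, 1],
    [0, 0, 0, 0, 0, 0, 1],
    [0, 0, 0, 0, 0, 0, 1],
    [0, 0, 0, 0, 0, 0, 1]
  ]
}}

```text
time: 1.7
tcp_pos: [0.3884, -0.2174, 0.3091]
tcp_rot: [[1.0, 0.002, -0.0], [0.002, -1.0, 0.0], [-0.0, -0.0, -1.0]]
force: [-0.2, -0.6, 0.1]
grip_width: 0.0853
gripper_force: 0.0
```

```bash
python3 - <<'E'
from h import *
s=sense();print(s['tcp_pos'],s['tcp_rot'].round(3) if hasattr(s['tcp_rot'],'round') else s['tcp_rot'],np.round(s['q'],2))
c=snap('wrist','w1');print(np.round(c['hand_eye'],3).tolist(),np.round(c['intrinsics'],0).tolist())
E
```

```text
[ 0.38842292 -0.21741916  0.30905164] [[ 1.     0.002 -0.   ]
 [ 0.002 -1.     0.   ]
 [-0.    -0.    -1.   ]] [ 0.56  0.09 -0.19  1.85  0.02  1.21 -1.2 ]
[[0.001, 0.945, 0.328, 0.084], [1.0, -0.001, -0.001, 0.0], [-0.0, 0.328, -0.945, -0.143], [0.0, 0.0, 0.0, 1.0]] [[351.0, 0.0, 319.0], [0.0, 351.0, 235.0], [0.0, 0.0, 1.0]]
```

View pics/w1.png

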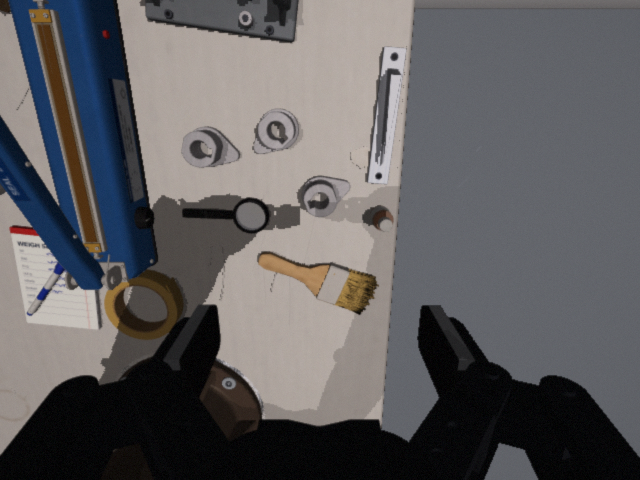

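The three cams are at (203,147), (276,130) and (319,196). The noses are clear; the keyways need a closer look.

Request:
{"op": "servo_tool", "data": {
  "increments": [
    [0.02, -0.02, 0.03, 0, 0, 0, 1],
    [0.02, -0.02, 0.03, 0, 0, 0, 1],
    [0.01, -0.015, 0.03, 0, 0, 0, 1],
    [0.005, 0, 0.03, 0, 0, 0, 1],
    [0, 0, 0.03, 0, 0, 0, 1],
    [0, 0, 0.02, 0, 0, 0, 1],
    [0, 0, 0, 0, 0, 0, 1],
    [0, 0, 0, 0, 0, 0, 1]
  ]
}}

```text
time: 2.55
tcp_pos: [0.4436, -0.1624, 0.1395]
tcp_rot: [[1.0, 0.001, -0.0], [0.001, -1.0, 0.0], [-0.0, -0.0, -1.0]]
force: [0.8, -0.0, 0.6]
grip_width: 0.0854
gripper_force: 0.0
```

```bash
python3 - <<'E'
from h import *
s=sense();print(s['tcp_pos'])
c=snap('wrist','w2')
im=cv2.imread('pics/w2.png'); P=[proj('w2',[x,y,.04]) for x,y in [(.431,-.083),(.451,-.169),(.373,-.221)]]
print(np.round(P))
t=[cv2.resize(im[max(0,int(v)-50):int(v)+50,max(0,int(u)-50):int(u)+50],(260,260),interpolation=cv2.INTER_CUBIC) for u,v in P]
cv2.imwrite('pics/w2c.png',np.hstack(t))
E
```

```text
[ 0.44362884 -0.16238901  0.13947499]
[[211. 251.]
 [327. 225.]
 [392. 319.]]
```

View pics/w2c.png

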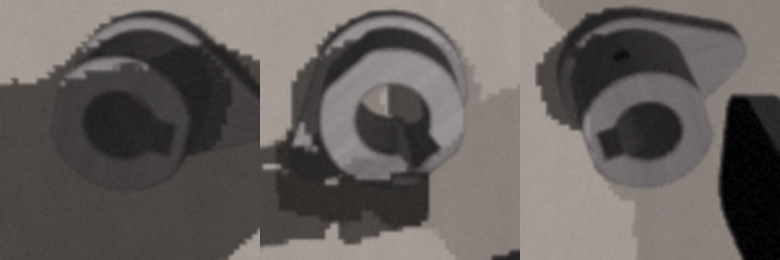

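Keyway and nose directions in the crops:
- **Left crop, A:** the keyway points right, the same way as the nose, so this is cam_nose_key.
- **Middle crop, B:** the keyway is at lower right and the nose at lower left, so this is cam_side_key.
- **Right crop, C:** the keyway is at lower left and the nose at upper right, so this is cam_heel_key.

```bash
python3 - <<'E'
from h import *
def c0(x,y): return x/3.6+252,y/3.6+172
def r(n,f,u,v,z): p=ray(f,u,v,z); print(n,f,p.round(4)); return p
a=[r('A','w2',207.2,248.7,.04),r('A','top0',*c0(124,407),.04)]
b=r('Atip','top0',*c0(195,430),.008);b2=r('Atip','w1',239,156,.008)
c=[r('C','w2',391,318.6,.04),r('C','top0',*c0(374,508),.04)]
d=r('Ctip','top0',*c0(437,482),.008);d2=r('Ctip','w1',349,183,.008)
ang=lambda p,q:np.degrees(np.arctan2(*(p-q)[1::-1]))
print('nose ang A',ang(b,a[0]),ang(b2,a[0]),np.hypot(*(b2-a[0])[:2]),'C',ang(d,c[0]),ang(d2,c[0]),np.hypot(*(d2-c[0])[:2]))
L=r('L','top0',*c0(125,92),.0575);R=r('R','top0',*c0(230,105),.0575);print(ang(L,R),np.hypot(*(L-R)[:2]),((L+R)/2).round(4))
q=[r('corner','top0',*c0(*p),.012) for p in [(52,30),(323,60),(307,208),(33,180)]];print(np.mean(q,0),ang(q[0],q[1]),ang(q[3],q[2]))
r('roll','top0',*c0(134,53),.027);r('roll','top0',*c0(222,175),.027)
r('bar1','top0',*c0(503,230),.008);r('bar2','top0',*c0(497,461),.008)
r('bar1','w1',395,57,.008);r('bar2','w1',378,177,.008)
E
```

```text
A w2 [ 0.4327 -0.08    0.04  ]
A top0 [ 0.4332 -0.082   0.04  ]
Atip top0 [ 0.4211 -0.1212  0.008 ]
Atip w1 [ 0.4218 -0.1187  0.008 ]
C w2 [ 0.3731 -0.2205  0.04  ]
C top0 [ 0.3732 -0.221   0.04  ]
Ctip top0 [ 0.3877 -0.2603  0.008 ]
Ctip w1 [ 0.3884 -0.2564  0.008 ]
nose ang A -105.73143355385257 -105.7441574431043 0.04017900787295537 C -69.89209955089208 -66.96668572066511 0.039038458823967385
L top0 [ 0.6111 -0.0863  0.0575]
R top0 [ 0.6021 -0.1459  0.0575]
81.38408162132065 0.060298533692783776 [ 0.6066 -0.1161  0.0575]
corner top0 [ 0.661  -0.0411  0.012 ]
corner top0 [ 0.6386 -0.2023  0.012 ]
corner top0 [ 0.5494 -0.19    0.012 ]
corner top0 [ 0.5701 -0.029   0.012 ]
[ 0.60479169 -0.11560302  0.012     ] 82.11558278314804 82.6762312664199
roll top0 [ 0.6418 -0.0905  0.027 ]
roll top0 [ 0.5675 -0.1405  0.027 ]
bar1 top0 [ 0.5341 -0.3053  0.008 ]
bar2 top0 [ 0.3989 -0.2956  0.008 ]
bar1 w1 [ 0.533  -0.3043  0.008 ]
bar2 w1 [ 0.3961 -0.2929  0.008 ]
```

Positions agree between views. The shafts are 60.3 mm apart, the cassette yaw is about −7.8°, and the rollers sit where expected. Next I'll check the clearance to the sealer, then go above the cassette at the placing yaw (tool x at about 82°).

```bash
python3 - <<'E'
from h import *
for u,v,z in [(197,160,.278),(213,160,.27),(213,205,.23),(247,200,.07),(247,330,.07),(252,327,.05)]: print(ray('top0',u,v,z).round(3))
E
```

```text
[0.625 0.049 0.278]
[0.627 0.025 0.27 ]
[0.56  0.032 0.23 ]
[ 0.605 -0.006  0.07 ]
[ 0.345 -0.005  0.07 ]
[ 0.351 -0.013  0.05 ]
```

Request:
{"op": "servo_tool", "data": {
  "increments": [
    [0.045, -0.008, -0.025, 0, 0, 0, 1],
    [0.045, -0.008, -0.025, 0, 0, 0, 1],
    [0.045, -0.008, -0.01, 0, 0, 0, 1],
    [0.02, 0, 0, 0, 0, -0.14, 1],
    [0, 0, 0, 0, 0, -0.14, 1],
    [0, 0, 0, 0, 0, -0.14, 1],
    [0, 0, 0, 0, 0, -0.14, 1],
    [0, 0, 0, 0, 0, -0.14, 1]
  ]
}}

```text
time: 3.4
tcp_pos: [0.5955, -0.1392, 0.199]
tcp_rot: [[0.761, 0.649, 0.002], [0.649, -0.761, -0.001], [0.001, 0.002, -1.0]]
force: [0.3, -0.2, 0.7]
grip_width: 0.0853
gripper_force: 0.0
```

Request:
{"op": "servo_tool", "data": {
  "increments": [
    [0, 0, 0, 0, 0, -0.14, 1],
    [0, 0, 0, 0, 0, -0.14, 1],
    [0, 0, 0, 0, 0, -0.14, 1],
    [0, 0, 0, 0, 0, -0.14, 1],
    [0, 0, 0, 0, 0, -0.14, 1],
    [0, 0, 0, 0, 0, -0.035, 1],
    [0, 0, 0, 0, 0, 0, 1],
    [0, 0, 0, 0, 0, 0, 1]
  ]
}}

```text
time: 4.2
tcp_pos: [0.5952, -0.1392, 0.1983]
tcp_rot: [[0.137, 0.991, 0.002], [0.991, -0.137, -0.001], [-0.0, 0.002, -1.0]]
force: [-0.1, -0.1, 1.1]
grip_width: 0.0851
gripper_force: 0.0
```

```bash
python3 - <<'E'
from h import *
s=sense();print(s['tcp_pos'],np.degrees(np.arctan2(s['tcp_rot'][1][0],s['tcp_rot'][0][0])),np.round(s['q'],2),s['force'])
c=snap('wrist','w3')
im=cv2.imread('pics/w3.png'); cv2.imwrite('pics/w3c.png',cv2.resize(im[60:330,180:450],None,fx=2.2,fy=2.2,interpolation=cv2.INTER_CUBIC))
for p in [(.611,-.0863,.0575),(.602,-.146,.0575)]: print(proj('w3',p))
E
```

```text
[ 0.5952227  -0.13921202  0.19826832] 82.151602027615 [ 0.53  0.51 -0.57  1.62  0.3   1.1  -0.25] [-0.10097323 -0.11374873  1.14357275]
[329.20292634 152.64305472]
[327.53783243 225.35344491]
```

View pics/w3c.png

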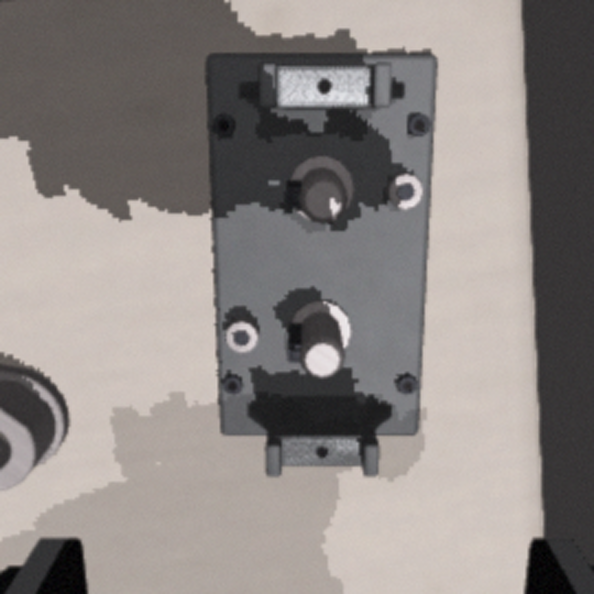

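Image up is +y. The right shaft top is at crop (323,359), the left shaft top at (327,200), and the saddle holes at (324,87) and (322,452).

```bash
python3 - <<'E'
from h import *
g=lambda x,y,z:ray('w3',x/2.2+180,y/2.2+60,z)
L,R=g(327,201,.0575),g(323,359,.0575);S1,S2=g(324,87,.059),g(322,452,.059)
print(L,R,(L+R)/2,np.hypot(*(L-R)[:2]));print(S1,S2,(S1+S2)/2,np.hypot(*(S1-S2)[:2]),np.degrees(np.arctan2(*(S1-S2)[1::-1])))
E
```

```text
[ 0.61068098 -0.08525668  0.0575    ] [ 0.60164245 -0.14400507  0.0575    ] [ 0.60616171 -0.11463087  0.0575    ] 0.059439621119789336
[ 0.61445432 -0.04721834  0.059     ] [ 0.59629378 -0.18201868  0.059     ] [ 0.60537405 -0.11461851  0.059     ] 0.13601815117048727 82.32721015349425
```

Midpoint (0.6058, −0.1146), saddle holes 136.0 mm apart as they must be, y axis at 82.3°. Now to cam_nose_key with tool x at 164°.

Request:
{"op": "servo_tool", "data": {
  "increments": [
    [0.009, -0.043, 0, 0, 0, 0, 0.75],
    [0.009, -0.043, 0, 0, 0, 0, 0.75],
    [0.009, -0.043, 0, 0, 0, 0, 0.75],
    [0.009, -0.043, 0, 0, 0, 0, 0.75],
    [0, 0, 0, 0, 0, -0.145, 0.75],
    [0, 0, 0, 0, 0, -0.145, 0.75],
    [0, 0, 0, 0, 0, -0.145, 0.75],
    [0, 0, 0, 0, 0, -0.145, 0.75]
  ]
}}

```text
time: 5.05
tcp_pos: [0.4294, -0.0801, 0.1976]
tcp_rot: [[-0.435, 0.901, 0.001], [0.901, 0.435, -0.001], [-0.001, 0.0, -1.0]]
force: [-0.0, -0.6, 0.0]
grip_width: 0.064
gripper_force: 0.0
```

Request:
{"op": "servo_tool", "data": {
  "increments": [
    [0, 0, 0, 0, 0, -0.145, 0.75],
    [0, 0, 0, 0, 0, -0.145, 0.75],
    [0, 0, 0.01, 0, 0, -0.145, 0.75],
    [0, 0, 0.02, 0, 0, -0.145, 0.75],
    [0, 0, 0.03, 0, 0, -0.14, 0.75],
    [0, 0, 0.03, 0, 0, -0.134, 0.75],
    [0, 0, 0, 0, 0, 0, 0.75],
    [0, 0, 0, 0, 0, 0, 0.75]
  ]
}}

```text
time: 5.85
tcp_pos: [0.4293, -0.0798, 0.1077]
tcp_rot: [[-0.962, 0.272, -0.001], [0.272, 0.962, 0.0], [0.001, 0.0, -1.0]]
force: [0.5, 0.8, 1.2]
grip_width: 0.0641
gripper_force: 0.0
```

```bash
cat >> h.py <<'E'
def st():
    s=sense();r=np.array(s['tcp_rot']);print('tcp',np.round(s['tcp_pos'],4),'yaw',round(np.degrees(np.arctan2(r[1,0],r[0,0])),2),'q',np.round(s['q'],2),'w',round(s['grip_width'],4));return np.array(s['tcp_pos']),r
def delta(x,y,z,yaw):
    p,r=st();print('tool shift',np.round(r.T@(np.array([x,y,z])-p),4),'turn z',round((np.arctan2(r[1,0],r[0,0])-np.radians(yaw)+np.pi)%(2*np.pi)-np.pi,4))
E
python3 - <<'E'
from h import *
delta(.433,-.081,.01,164.3)
snap('wrist','w4');u,v=proj('w4',[.433,-.081,.04]);print(u,v)
im=cv2.imread('pics/w4.png');cv2.imwrite('pics/w4c.png',cv2.resize(im[int(v)-80:int(v)+80,int(u)-80:int(u)+80],(560,560),interpolation=cv2.INTER_CUBIC))
E
```

```text
tcp [ 0.4293 -0.0798  0.1077] yaw 164.2 q [ 0.74  0.43 -0.86  2.11  0.46  0.8   0.89] w 0.0641
tool shift [-0.0039 -0.0002  0.0976] turn z -0.0017
318.5809345269661 257.3959611059487
```

View pics/w4c.png

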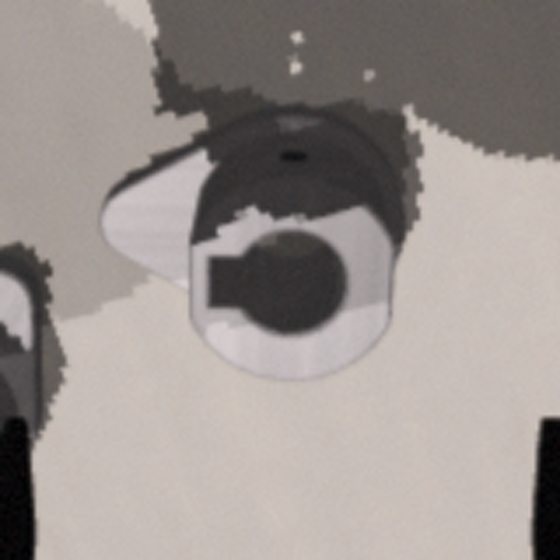

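The bore is at crop (293,284), with the keyway squarely along −tool y. The correction is about 2 mm; now descend and grip.

Request:
{"op": "servo_tool", "data": {
  "increments": [
    [-0.0043, 0.0016, 0.025, 0, 0, 0, 0.75],
    [0, 0, 0.03, 0, 0, 0, 0.75],
    [0, 0, 0.025, 0, 0, 0, 0.75],
    [0, 0, 0.017, 0, 0, 0, 0.75],
    [0, 0, 0, 0, 0, 0, 0.3],
    [0, 0, 0, 0, 0, 0, 0.3],
    [0, 0, 0, 0, 0, 0, 0.3],
    [0, 0, 0, 0, 0, 0, 0.3]
  ],
  "force": 60
}}

```text
time: 6.7
tcp_pos: [0.435, -0.0799, 0.0116]
tcp_rot: [[-0.963, 0.27, 0.003], [0.27, 0.963, -0.001], [-0.003, -0.0, -1.0]]
force: [-1.2, 0.6, 9.8]
grip_width: 0.0371
gripper_force: 61.7
```

Request:
{"op": "servo_tool", "data": {
  "increments": [
    [0, 0, -0.02, 0, 0, 0, 0.3],
    [0, 0, -0.03, 0, 0, 0, 0.3],
    [0, 0, -0.04, 0, 0, 0, 0.3],
    [0, 0, -0.04, 0, 0, 0.145, 0.3],
    [0, 0, 0, 0, 0, 0.145, 0.3],
    [0, 0, 0, 0, 0, 0.145, 0.3],
    [0, 0, 0, 0, 0, 0.145, 0.3],
    [0, 0, 0, 0, 0, 0.145, 0.3]
  ]
}}

```text
time: 7.5
tcp_pos: [0.4338, -0.0798, 0.141]
tcp_rot: [[-0.537, 0.843, 0.001], [0.843, 0.537, -0.0], [-0.001, 0.001, -1.0]]
force: [0.5, 0.7, -3.8]
grip_width: 0.0367
gripper_force: 61.2
```

Request:
{"op": "servo_tool", "data": {
  "increments": [
    [0, 0, 0, 0, 0, 0.145, 0.3],
    [0, 0, 0, 0, 0, 0.145, 0.3],
    [0, 0, 0, 0, 0, 0.145, 0.3],
    [0, 0, 0, 0, 0, 0.145, 0.3],
    [0, 0, 0, 0, 0, 0.126, 0.3],
    [0.005, 0.03, 0, 0, 0, 0, 0.3],
    [0.005, 0.03, 0, 0, 0, 0, 0.3],
    [0, 0, 0, 0, 0, 0, 0.3]
  ]
}}

```text
time: 8.3
tcp_pos: [0.4986, -0.0771, 0.1413]
tcp_rot: [[0.132, 0.991, 0.005], [0.991, -0.132, 0.001], [0.002, 0.005, -1.0]]
force: [-1.4, 0.1, -2.6]
grip_width: 0.0374
gripper_force: 61.4
```

```bash
python3 - <<'E'
from h import *
delta(.6098,-.0849,.1,82.3)
snap('wrist','w5')
im=cv2.imread('pics/w5.png');cv2.imwrite('pics/w5c.png',cv2.resize(im[100:420,180:460],None,fx=1.8,fy=1.8,interpolation=cv2.INTER_CUBIC))
E
```

```text
tcp [ 0.4986 -0.0771  0.1413] yaw 82.43 q [ 0.47  0.4  -0.54  1.94  0.26  0.87 -0.34] w 0.0374
tool shift [0.0068 0.111  0.0418] turn z 0.0022
```

View pics/w5c.png

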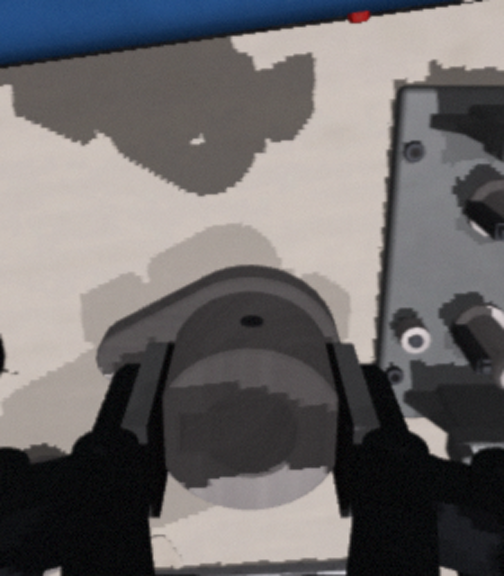

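Held cleanly with the nose at −x. I'll compute the bore centre in the tool frame.

```bash
cat >> h.py <<'E'
def intool(f,u,v,zt):
    p,r=st(); P=ray(f,u,v,p[2]-zt); return r.T@(P-p)
E
python3 - <<'E'
from h import *
for c in [(249,430),(251,432)]: print(intool('w5',180+c[0]/1.8,100+c[1]/1.8,-.0284).round(4))
E
```

```text
tcp [ 0.4962 -0.0771  0.1408] yaw 82.44 q [ 0.47  0.4  -0.54  1.95  0.26  0.87 -0.34] w 0.0372
[ 0.0022  0.0021 -0.0284]
tcp [ 0.4962 -0.0771  0.1408] yaw 82.44 q [ 0.47  0.4  -0.54  1.95  0.26  0.87 -0.34] w 0.0372
[ 0.0017  0.0025 -0.0284]
```

Request:
{"op": "servo_tool", "data": {
  "increments": [
    [0.0015, 0.03, 0, 0, 0, 0, 0.3],
    [0.0015, 0.03, 0, 0, 0, 0, 0.3],
    [0.0015, 0.03, 0, 0, 0, 0, 0.3],
    [0.001, 0.023, 0.02, 0, 0, 0.002, 0.3],
    [0, 0, 0.025, 0, 0, 0, 0.3],
    [0, 0, 0, 0, 0, 0, 0.3],
    [0, 0, 0, 0, 0, 0, 0.3],
    [0, 0, 0, 0, 0, 0, 0.3]
  ]
}}

```text
time: 9.15
tcp_pos: [0.6074, -0.0871, 0.0967]
tcp_rot: [[0.134, 0.991, 0.001], [0.991, -0.134, -0.0], [0.0, 0.001, -1.0]]
force: [0.2, -0.2, -2.9]
grip_width: 0.037
gripper_force: 61.5
```

```bash
python3 - <<'E'
from h import *
delta(.6095,-.0869,.067,82.3); st()
E
```

```text
tcp [ 0.6074 -0.0871  0.0967] yaw 82.31 q [ 0.38  0.6  -0.48  1.72  0.34  0.9  -0.38] w 0.037
tool shift [0.0005 0.002  0.0297] turn z 0.0003
tcp [ 0.6074 -0.0871  0.0967] yaw 82.31 q [ 0.38  0.6  -0.48  1.72  0.34  0.9  -0.38] w 0.037
```

Request:
{"op": "servo_tool", "data": {
  "increments": [
    [0.0005, 0.002, 0.01, 0, 0, 0, 0.3],
    [0, 0, 0.01, 0, 0, 0, 0.3],
    [0, 0, 0.008, 0, 0, 0, 0.3],
    [0, 0, 0.002, 0, 0, 0, 0.3],
    [0, 0, 0.002, 0, 0, 0, 0.3],
    [0, 0, 0.002, 0, 0, 0, 0.3],
    [0, 0, 0, 0, 0, 0, 0.3],
    [0, 0, 0, 0, 0, 0, 0.3]
  ]
}}

```text
time: 9.95
tcp_pos: [0.6095, -0.0869, 0.0613]
tcp_rot: [[0.134, 0.991, 0.0], [0.991, -0.134, -0.0], [-0.0, 0.0, -1.0]]
force: [-0.2, 0.9, -2.3]
grip_width: 0.0368
gripper_force: 61.6
```

The underside is at 50 mm with no contact force, so it's on the shaft and over the key's lead-in. Continuing down.

Request:
{"op": "servo_tool", "data": {
  "increments": [
    [0, 0, 0.004, 0, 0, 0, 0.3],
    [0, 0, 0.004, 0, 0, 0, 0.3],
    [0, 0, 0.005, 0, 0, 0, 0.3],
    [0, 0, 0.005, 0, 0, 0, 0.3],
    [0, 0, 0.005, 0, 0, 0, 0.3],
    [0, 0, 0.005, 0, 0, 0, 0.3],
    [0, 0, 0.003, 0, 0, 0, 0.3],
    [0, 0, 0, 0, 0, 0, 0.3]
  ]
}}

```text
time: 10.75
tcp_pos: [0.6091, -0.0867, 0.0295]
tcp_rot: [[0.134, 0.991, -0.001], [0.991, -0.134, 0.0], [0.0, -0.001, -1.0]]
force: [0.1, 0.4, -2.6]
grip_width: 0.0372
gripper_force: 61.6
```

Request:
{"op": "servo_tool", "data": {
  "increments": [
    [0, 0, 0.002, 0, 0, 0, 0.3],
    [0, 0, 0.001, 0, 0, 0, 0.3],
    [0, 0, 0, 0, 0, 0, 0.3],
    [0, 0, 0, 0, 0, 0, 0.3],
    [0, 0, 0, 0, 0, 0, 0.3],
    [0, 0, 0, 0, 0, 0, 0.3],
    [0, 0, 0, 0, 0, 0, 0.3],
    [0, 0, 0, 0, 0, 0, 0.3]
  ]
}}

```text
time: 11.55
tcp_pos: [0.6096, -0.0868, 0.0277]
tcp_rot: [[0.134, 0.991, 0.001], [0.991, -0.134, -0.0], [-0.0, 0.001, -1.0]]
force: [-2.5, 0.8, 5.7]
grip_width: 0.0369
gripper_force: 62.5
```

Contact at an underside height of 16.1 mm: it's home. Release, lift and go to cam_heel_key.

Request:
{"op": "servo_tool", "data": {
  "increments": [
    [0, 0, 0, 0, 0, 0, 0.8],
    [0, 0, 0, 0, 0, 0, 0.8],
    [0, 0, 0, 0, 0, 0, 0.8],
    [0, 0, 0, 0, 0, 0, 0.8],
    [0, 0, -0.025, 0, 0, 0, 0.8],
    [0, 0, -0.045, 0, 0, 0, 0.8],
    [0, 0, -0.045, 0, 0, 0, 0.8],
    [-0.02, -0.026, 0, 0, 0, 0, 0.8]
  ]
}}

```text
time: 12.35
tcp_pos: [0.5874, -0.0999, 0.1486]
tcp_rot: [[0.13, 0.991, 0.013], [0.992, -0.13, 0.001], [0.003, 0.013, -1.0]]
force: [0.5, 0.0, -0.0]
grip_width: 0.0683
gripper_force: 0.0
```

Request:
{"op": "servo_tool", "data": {
  "increments": [
    [-0.029, -0.038, 0, 0, 0, 0, 0.8],
    [-0.029, -0.038, 0, 0, 0, 0, 0.8],
    [-0.029, -0.038, 0, 0, 0, 0, 0.8],
    [-0.029, -0.038, 0, 0, 0, 0, 0.8],
    [-0.028, -0.038, 0, 0, 0, 0, 0.8],
    [0, 0, 0, 0, 0, 0.14, 0.8],
    [0, 0, 0, 0, 0, 0.14, 0.8],
    [0, 0, 0, 0, 0, 0.14, 0.8]
  ]
}}

```text
time: 13.15
tcp_pos: [0.373, -0.2211, 0.1423]
tcp_rot: [[0.532, 0.846, 0.0], [0.846, -0.532, -0.0], [-0.0, 0.001, -1.0]]
force: [-0.1, -0.0, -0.5]
grip_width: 0.0686
gripper_force: 0.0
```

Request:
{"op": "servo_tool", "data": {
  "increments": [
    [0, 0, 0, 0, 0, 0.14, 0.8],
    [0, 0, 0, 0, 0, 0.14, 0.8],
    [0, 0, 0, 0, 0, 0.14, 0.8],
    [0, 0, 0, 0, 0, 0.14, 0.8],
    [0, 0, 0.01, 0, 0, 0.08, 0.8],
    [0, 0, 0.02, 0, 0, 0, 0.8],
    [0, 0, 0, 0, 0, 0, 0.8],
    [0, 0, 0, 0, 0, 0, 0.8]
  ]
}}

```text
time: 13.95
tcp_pos: [0.3732, -0.2203, 0.1122]
tcp_rot: [[0.93, 0.368, -0.001], [0.368, -0.93, 0.0], [-0.001, -0.001, -1.0]]
force: [0.1, -0.0, 1.0]
grip_width: 0.068
gripper_force: 0.0
```

```bash
python3 - <<'E'
from h import *
delta(.3731,-.2207,.011,21.6)
snap('wrist','w6');u,v=proj('w6',[.3731,-.2207,.04]);print(u,v)
im=cv2.imread('pics/w6.png');cv2.imwrite('pics/w6c.png',cv2.resize(im[int(v)-80:int(v)+80,int(u)-80:int(u)+80],(560,560),interpolation=cv2.INTER_CUBIC))
E
```

```text
tcp [ 0.3732 -0.2203  0.1122] yaw 21.62 q [ 0.67  0.31 -0.31  2.14  0.14  0.71 -0.93] w 0.068
tool shift [-0.0002  0.0004  0.1012] turn z 0.0004
318.9288494931667 248.86200925116958
```

View pics/w6c.png

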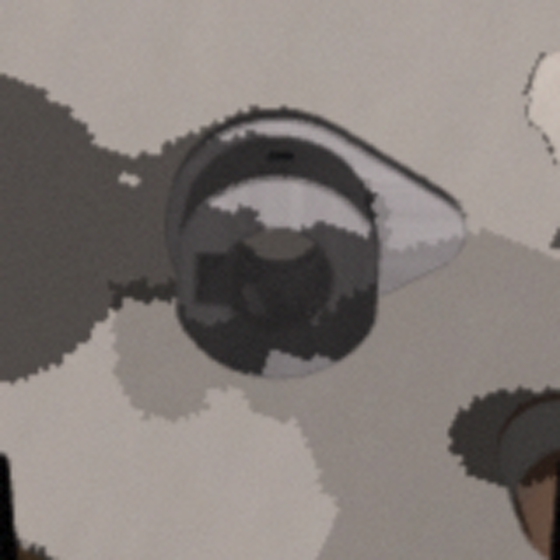

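The bore is at crop (280,278), within 0.5 mm of prediction, with keyway left and nose right. The vial at (540,450) is clear of the fingers. Descend and grip.

Request:
{"op": "servo_tool", "data": {
  "increments": [
    [0, 0, 0.025, 0, 0, 0, 0.8],
    [0, 0, 0.03, 0, 0, 0, 0.8],
    [0, 0, 0.028, 0, 0, 0, 0.8],
    [0, 0, 0.017, 0, 0, 0, 0.8],
    [0, 0, 0, 0, 0, 0, 0.3],
    [0, 0, 0, 0, 0, 0, 0.3],
    [0, 0, 0, 0, 0, 0, 0.3],
    [0, 0, 0, 0, 0, 0, 0.3]
  ],
  "force": 60
}}

```text
time: 14.8
tcp_pos: [0.3742, -0.221, 0.0133]
tcp_rot: [[0.93, 0.368, 0.002], [0.368, -0.93, -0.001], [0.001, 0.002, -1.0]]
force: [-0.0, -0.3, 4.4]
grip_width: 0.037
gripper_force: 61.0
```

```bash
python3 - <<'E'
from h import *
st(); snap('wrist','w7'); print(ray('w6',318,248.4,.04))
E
```

```text
tcp [ 0.3742 -0.221   0.0133] yaw 21.57 q [ 0.6   0.49 -0.24  2.23  0.26  0.45 -1.04] w 0.037
[ 0.37317757 -0.22001151  0.04      ]
```

Request:
{"op": "servo_tool", "data": {
  "increments": [
    [0, 0, -0.02, 0, 0, 0, 0.3],
    [0, 0, -0.03, 0, 0, 0, 0.3],
    [0, 0, -0.04, 0, 0, 0, 0.3],
    [0, 0, -0.035, 0, 0, -0.14, 0.3],
    [0, 0, 0, 0, 0, -0.14, 0.3],
    [0, 0, 0, 0, 0, -0.14, 0.3],
    [0, 0, 0, 0, 0, -0.14, 0.3],
    [0, 0, 0, 0, 0, -0.14, 0.3]
  ]
}}

```text
time: 15.65
tcp_pos: [0.3732, -0.2206, 0.1376]
tcp_rot: [[0.469, 0.883, 0.0], [0.883, -0.469, -0.001], [-0.0, 0.001, -1.0]]
force: [-0.4, -0.7, -2.6]
grip_width: 0.037
gripper_force: 61.2
```

Request:
{"op": "servo_tool", "data": {
  "increments": [
    [0, 0, 0, 0, 0, -0.14, 0.3],
    [0, 0, 0, 0, 0, -0.14, 0.3],
    [0, 0, 0, 0, 0, -0.08, 0.3],
    [0, 0, 0, 0, 0, 0, 0.3],
    [0.018, 0.036, 0, 0, 0, 0, 0.3],
    [0.018, 0.036, 0, 0, 0, 0, 0.3],
    [0.018, 0.036, 0, 0, 0, 0, 0.3],
    [0.018, 0.036, 0, 0, 0, 0, 0.3]
  ]
}}

```text
time: 16.45
tcp_pos: [0.527, -0.168, 0.1373]
tcp_rot: [[0.137, 0.991, -0.0], [0.991, -0.137, -0.001], [-0.001, 0.0, -1.0]]
force: [-0.3, -0.2, -2.0]
grip_width: 0.0371
gripper_force: 61.3
```

Request:
{"op": "servo_tool", "data": {
  "increments": [
    [0.018, 0.036, 0, 0, 0, 0, 0.3],
    [0.015, 0.033, 0, 0, 0, 0, 0.3],
    [0, 0, 0.01, 0, 0, 0, 0.3],
    [0, 0, 0.02, 0, 0, 0, 0.3],
    [0, 0, 0.01, 0, 0, 0, 0.3],
    [0, 0, 0, 0, 0, 0, 0.3],
    [0, 0, 0, 0, 0, 0, 0.3],
    [0, 0, 0, 0, 0, 0, 0.3]
  ]
}}

```text
time: 17.25
tcp_pos: [0.5989, -0.1452, 0.0981]
tcp_rot: [[0.134, 0.991, 0.001], [0.991, -0.134, -0.0], [-0.0, 0.001, -1.0]]
force: [0.2, -0.5, -2.7]
grip_width: 0.0373
gripper_force: 61.3
```

```bash
python3 - <<'E'
from h import *
delta(.6019,-.1437,.069,82.3)
E
```

```text
tcp [ 0.5989 -0.1452  0.0981] yaw 82.27 q [ 0.49  0.61 -0.5   1.71  0.36  0.91 -0.29] w 0.0373
tool shift [0.0019 0.0027 0.0291] turn z -0.0005
```

Request:
{"op": "servo_tool", "data": {
  "increments": [
    [0.0019, 0.0027, 0.01, 0, 0, 0, 0.3],
    [0, 0, 0.01, 0, 0, 0, 0.3],
    [0, 0, 0.008, 0, 0, 0, 0.3],
    [0, 0, 0.002, 0, 0, 0, 0.3],
    [0, 0, 0.002, 0, 0, 0, 0.3],
    [0, 0, 0.002, 0, 0, 0, 0.3],
    [0, 0, 0, 0, 0, 0, 0.3],
    [0, 0, 0, 0, 0, 0, 0.3]
  ]
}}

```text
time: 18.05
tcp_pos: [0.6016, -0.1435, 0.0633]
tcp_rot: [[0.134, 0.991, 0.0], [0.991, -0.134, -0.0], [-0.0, 0.0, -1.0]]
force: [0.4, -0.4, -3.1]
grip_width: 0.0369
gripper_force: 61.4
```

Request:
{"op": "servo_tool", "data": {
  "increments": [
    [0, 0, 0.004, 0, 0, 0, 0.3],
    [0, 0, 0.004, 0, 0, 0, 0.3],
    [0, 0, 0.005, 0, 0, 0, 0.3],
    [0, 0, 0.005, 0, 0, 0, 0.3],
    [0, 0, 0.005, 0, 0, 0, 0.3],
    [0, 0, 0.005, 0, 0, 0, 0.3],
    [0, 0, 0.003, 0, 0, 0, 0.3],
    [0, 0, 0, 0, 0, 0, 0.3]
  ]
}}

```text
time: 18.85
tcp_pos: [0.6011, -0.1434, 0.0315]
tcp_rot: [[0.134, 0.991, -0.001], [0.991, -0.134, 0.0], [0.0, -0.001, -1.0]]
force: [-0.1, -0.6, -1.7]
grip_width: 0.0371
gripper_force: 61.4
```

Request:
{"op": "servo_tool", "data": {
  "increments": [
    [0, 0, 0.002, 0, 0, 0, 0.3],
    [0, 0, 0.001, 0, 0, 0, 0.3],
    [0, 0, 0.0005, 0, 0, 0, 0.3],
    [0, 0, 0, 0, 0, 0, 0.3],
    [0, 0, 0, 0, 0, 0, 0.3],
    [0, 0, 0, 0, 0, 0, 0.3],
    [0, 0, 0, 0, 0, 0, 0.3],
    [0, 0, 0, 0, 0, 0, 0.3]
  ]
}}

```text
time: 19.65
tcp_pos: [0.6016, -0.1434, 0.0293]
tcp_rot: [[0.134, 0.991, 0.001], [0.991, -0.134, -0.0], [-0.0, 0.001, -1.0]]
force: [-2.4, 0.7, 5.6]
grip_width: 0.0368
gripper_force: 62.2
```

Both cams are home by force and height. Release and go to the bar: centre about (0.4655, −0.2995), tool x at −4.5°.

Request:
{"op": "servo_tool", "data": {
  "increments": [
    [0, 0, 0, 0, 0, 0, 0.8],
    [0, 0, 0, 0, 0, 0, 0.8],
    [0, 0, 0, 0, 0, 0, 0.8],
    [0, 0, 0, 0, 0, 0, 0.8],
    [0, 0, -0.025, 0, 0, 0, 0.8],
    [0, 0, -0.045, 0, 0, 0, 0.8],
    [0, 0, -0.045, 0, 0, 0, 0.8],
    [-0.02, -0.014, 0, 0, 0, 0, 0.8]
  ]
}}

```text
time: 20.45
tcp_pos: [0.5905, -0.1581, 0.1503]
tcp_rot: [[0.129, 0.992, 0.012], [0.992, -0.129, 0.0], [0.002, 0.012, -1.0]]
force: [0.9, -0.1, 0.3]
grip_width: 0.068
gripper_force: 0.0
```

Request:
{"op": "servo_tool", "data": {
  "increments": [
    [-0.038, -0.025, 0, 0, 0, 0, 0.7],
    [-0.038, -0.025, 0, 0, 0, 0, 0.7],
    [-0.038, -0.025, 0, 0, 0, 0, 0.7],
    [-0.038, -0.025, 0, 0, 0, 0, 0.7],
    [0, 0, 0, 0, 0, 0.145, 0.7],
    [0, 0, 0, 0, 0, 0.145, 0.7],
    [0, 0, 0, 0, 0, 0.145, 0.7],
    [0, 0, 0, 0, 0, 0.145, 0.7]
  ]
}}

```text
time: 21.25
tcp_pos: [0.4654, -0.2988, 0.1437]
tcp_rot: [[0.66, 0.751, 0.0], [0.751, -0.66, -0.0], [0.0, 0.0, -1.0]]
force: [0.0, 0.1, -0.1]
grip_width: 0.0597
gripper_force: 0.0
```

Request:
{"op": "servo_tool", "data": {
  "increments": [
    [0, 0, 0, 0, 0, 0.145, 0.7],
    [0, 0, 0, 0, 0, 0.145, 0.7],
    [0, 0, 0, 0, 0, 0.145, 0.7],
    [0, 0, 0, 0, 0, 0.145, 0.7],
    [0, 0, 0, 0, 0, 0.145, 0.7],
    [0, 0, 0, 0, 0, 0.145, 0.7],
    [0, 0, 0, 0, 0, 0.065, 0.7],
    [0, 0, 0, 0, 0, 0, 0.7]
  ]
}}

```text
time: 22.05
tcp_pos: [0.4656, -0.2984, 0.1436]
tcp_rot: [[0.997, -0.079, 0.0], [-0.079, -0.997, -0.0], [0.0, 0.0, -1.0]]
force: [-0.8, -0.7, -0.0]
grip_width: 0.0604
gripper_force: 0.0
```

```bash
python3 - <<'E'
from h import *
delta(.4655,-.2995,.0115,-4.5)
snap('wrist','w8');snap('top','top8')
im=cv2.imread('pics/w8.png');print(proj('w8',[.4655,-.2995,.034]),proj('w8',[.534,-.305,.008]),proj('w8',[.3975,-.294,.008]))
t=cv2.imread('pics/top8.png')[172:292,252:352]
a=cv2.resize(im[40:440,200:440],None,fx=1.4,fy=1.4);b=cv2.resize(t,None,fx=4,fy=4,interpolation=cv2.INTER_CUBIC)
o=np.zeros((560,336+400,3),np.uint8);o[:,:336]=a;o[:480,336:]=b;cv2.imwrite('pics/m8.png',o)
E
```

```text
tcp [ 0.4656 -0.2984  0.1436] yaw -4.51 q [ 0.59  0.42 -0.16  1.85  0.09  0.88 -1.26] w 0.0604
tool shift [-1.000e-04  1.100e-03  1.321e-01] turn z -0.0002
[319.64473545 230.70337447] [319.82120222 134.66686384] [319.26405887 293.95141837]
```

View pics/m8.png

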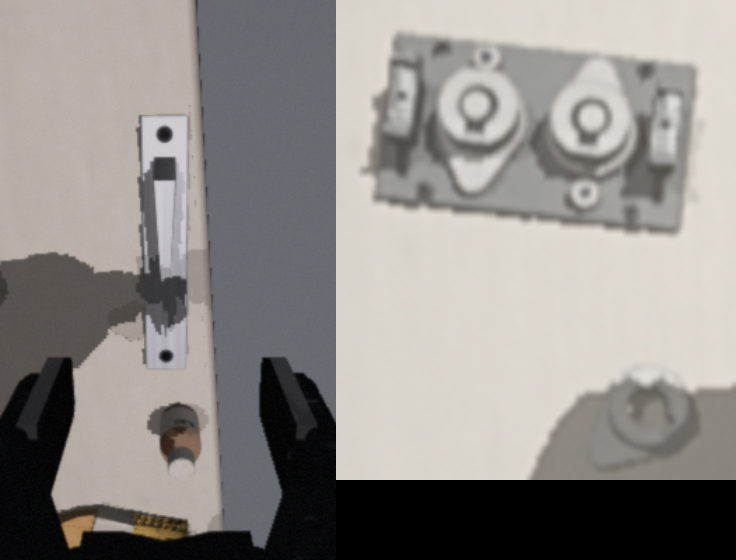

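The right part shows both cams seated over shaft and key, noses away from the rollers. The bar holes at (165,134) and (166,355) confirm that TCP y and yaw are right. Descend and grip the rib.

Request:
{"op": "servo_tool", "data": {
  "increments": [
    [0, 0, 0.03, 0, 0, 0, 0.7],
    [0, 0, 0.035, 0, 0, 0, 0.7],
    [0, 0, 0.03, 0, 0, 0, 0.7],
    [0, 0, 0.025, 0, 0, 0, 0.5],
    [0, 0, 0.01, 0, 0, 0, 0.5],
    [0, 0, 0, 0, 0, 0, 0.4],
    [0, 0, 0, 0, 0, 0, 0.05],
    [0, 0, 0, 0, 0, 0, 0.05]
  ],
  "force": 50
}}

```text
time: 22.95
tcp_pos: [0.4664, -0.2992, 0.0151]
tcp_rot: [[0.997, -0.078, 0.002], [-0.078, -0.997, -0.001], [0.002, 0.001, -1.0]]
force: [0.0, 0.2, -1.2]
grip_width: 0.0107
gripper_force: 50.0
```

Request:
{"op": "servo_tool", "data": {
  "increments": [
    [0, 0, 0, 0, 0, 0, 0.05],
    [0, 0, 0, 0, 0, 0, 0.05],
    [0, 0, 0, 0, 0, 0, 0.05],
    [0, 0, 0, 0, 0, 0, 0.05],
    [0, 0, 0, 0, 0, 0, 0.05],
    [0, 0, 0, 0, 0, 0, 0.05],
    [0, 0, 0, 0, 0, 0, 0.05],
    [0, 0, 0, 0, 0, 0, 0.05]
  ]
}}

```text
time: 23.75
tcp_pos: [0.4664, -0.2992, 0.015]
tcp_rot: [[0.997, -0.078, 0.002], [-0.078, -0.997, -0.001], [0.002, 0.001, -1.0]]
force: [-1.5, 0.3, 8.3]
grip_width: 0.0108
gripper_force: 51.3
```

```bash
python3 - <<'E'
from h import *
a,b=ray('w8',317.9,135.7,.008),ray('w8',318.6,293.6,.008);m=(a+b)/2;print(a,b,m,np.degrees(np.arctan2(*(a-b)[1::-1])))
p,r=st();print(r.T@(m-p))
E
```

```text
[ 0.53335507 -0.30347584  0.008     ] [ 0.39789776 -0.29343659  0.008     ] [ 0.46562642 -0.29845621  0.008     ] -4.238654769426403
tcp [ 0.4664 -0.2992  0.015 ] yaw -4.49 q [ 0.57  0.6  -0.14  1.95  0.14  0.6  -1.3 ] w 0.0108
[-0.00083869 -0.00070822  0.00701954]
```

Request:
{"op": "servo_tool", "data": {
  "increments": [
    [0, 0, -0.02, 0, 0, 0, 0.05],
    [0, 0, -0.035, 0, 0, 0, 0.05],
    [0, 0, -0.04, 0, 0, 0, 0.05],
    [0, 0, -0.035, 0, 0, 0, 0.05],
    [0, 0, 0, 0, 0, -0.14, 0.05],
    [0, 0, 0, 0, 0, -0.14, 0.05],
    [0, 0, 0, 0, 0, -0.14, 0.05],
    [0, 0, 0, 0, 0, -0.14, 0.05]
  ]
}}

```text
time: 24.55
tcp_pos: [0.4653, -0.2986, 0.1441]
tcp_rot: [[0.883, 0.469, 0.0], [0.469, -0.883, -0.001], [0.0, 0.001, -1.0]]
force: [0.4, -0.2, -2.1]
grip_width: 0.0109
gripper_force: 50.0
```

Request:
{"op": "servo_tool", "data": {
  "increments": [
    [0, 0, 0, 0, 0, -0.14, 0.05],
    [0, 0, 0, 0, 0, -0.14, 0.05],
    [0, 0, 0, 0, 0, -0.14, 0.05],
    [0, 0, 0, 0, 0, -0.14, 0.05],
    [0, 0, 0, 0, 0, -0.14, 0.05],
    [0, 0, 0, 0, 0, -0.14, 0.05],
    [0, 0, 0, 0, 0, -0.115, 0.05],
    [0, 0, 0, 0, 0, 0, 0.05]
  ]
}}

```text
time: 25.35
tcp_pos: [0.4652, -0.2988, 0.1438]
tcp_rot: [[0.132, 0.991, 0.0], [0.991, -0.132, -0.0], [-0.0, 0.0, -1.0]]
force: [0.2, -0.0, -2.4]
grip_width: 0.0112
gripper_force: 50.0
```

Request:
{"op": "servo_tool", "data": {
  "increments": [
    [0.033, 0.018, 0, 0, 0, 0, 0.05],
    [0.033, 0.018, 0, 0, 0, 0, 0.05],
    [0.033, 0.018, 0, 0, 0, 0, 0.05],
    [0.033, 0.018, 0, 0, 0, 0, 0.05],
    [0.033, 0.018, 0, 0, 0, 0, 0.05],
    [0.03, 0.018, 0, 0, 0, 0, 0.05],
    [0, 0, 0, 0, 0, 0, 0.05],
    [0, 0, 0, 0, 0, 0, 0.05]
  ]
}}

```text
time: 26.15
tcp_pos: [0.5988, -0.1188, 0.1436]
tcp_rot: [[0.134, 0.991, -0.0], [0.991, -0.134, -0.0], [-0.0, -0.0, -1.0]]
force: [0.3, -0.9, -2.1]
grip_width: 0.011
gripper_force: 50.0
```

```bash
python3 - <<'E'
from h import *
delta(.6056,-.1146,.095,82.3)
E
```

```text
tcp [ 0.5988 -0.1188  0.1436] yaw 82.28 q [ 0.47  0.55 -0.53  1.68  0.32  1.   -0.31] w 0.011
tool shift [0.005  0.0062 0.0486] turn z -0.0003
```

Request:
{"op": "servo_tool", "data": {
  "increments": [
    [0.0058, 0.0062, 0.01, 0, 0, 0, 0.05],
    [0, 0, 0.02, 0, 0, 0, 0.05],
    [0, 0, 0.015, 0, 0, 0, 0.05],
    [0, 0, 0.008, 0, 0, 0, 0.05],
    [0, 0, 0.005, 0, 0, 0, 0.05],
    [0, 0, 0.005, 0, 0, 0, 0.05],
    [0, 0, 0.002, 0, 0, 0, 0.05],
    [0, 0, 0, 0, 0, 0, 0.05]
  ]
}}

```text
time: 26.95
tcp_pos: [0.6056, -0.115, 0.0787]
tcp_rot: [[0.134, 0.991, 0.0], [0.991, -0.134, -0.0], [-0.0, 0.0, -1.0]]
force: [0.1, 0.3, -1.1]
grip_width: 0.0105
gripper_force: 50.0
```

Underside at about 64 mm, between the ears with no contact. Lowering the rest.

Request:
{"op": "servo_tool", "data": {
  "increments": [
    [0, 0, 0.002, 0, 0, 0, 0.05],
    [0, 0, 0.002, 0, 0, 0, 0.05],
    [0, 0, 0.001, 0, 0, 0, 0.05],
    [0, 0, 0.0005, 0, 0, 0, 0.05],
    [0, 0, 0, 0, 0, 0, 0.05],
    [0, 0, 0, 0, 0, 0, 0.05],
    [0, 0, 0, 0, 0, 0, 0.05],
    [0, 0, 0, 0, 0, 0, 0.05]
  ]
}}

```text
time: 27.75
tcp_pos: [0.6056, -0.115, 0.074]
tcp_rot: [[0.134, 0.991, 0.0], [0.991, -0.134, -0.001], [-0.0, 0.001, -1.0]]
force: [-4.2, -0.4, 7.4]
grip_width: 0.0109
gripper_force: 51.3
```

It's resting on the seats (TCP 74 mm, as expected). Release and lift clear.

Request:
{"op": "servo_tool", "data": {
  "increments": [
    [0, 0, 0, 0, 0, 0, 0.5],
    [0, 0, 0, 0, 0, 0, 0.5],
    [0, 0, 0, 0, 0, 0, 0.5],
    [0, 0, 0, 0, 0, 0, 0.5],
    [0, 0, -0.02, 0, 0, 0, 0.5],
    [0, 0, -0.04, 0, 0, 0, 0.5],
    [0, 0, -0.04, 0, 0, 0, 0.5],
    [0, 0, -0.02, 0, 0, 0, 0.5]
  ]
}}

```text
time: 28.55
tcp_pos: [0.6069, -0.1146, 0.1967]
tcp_rot: [[0.133, 0.991, 0.004], [0.991, -0.133, -0.0], [0.0, 0.004, -1.0]]
force: [0.6, 0.1, 0.2]
grip_width: 0.0425
gripper_force: 0.0
```

Request:
{"op": "servo_tool", "data": {
  "increments": [
    [-0.035, 0, 0, 0, 0, 0, 0.5],
    [-0.035, 0, 0, 0, 0, 0, 0.5],
    [-0.035, 0, 0, 0, 0, 0, 0.5],
    [-0.035, 0, 0, 0, 0, 0, 0.5],
    [0, 0, 0, 0, 0, 0, 0.5],
    [0, 0, 0, 0, 0, 0, 0.5],
    [0, 0, 0, 0, 0, 0, 0.5],
    [0, 0, 0, 0, 0, 0, 0.5]
  ]
}}

```text
time: 29.35
tcp_pos: [0.5872, -0.252, 0.1932]
tcp_rot: [[0.131, 0.991, 0.0], [0.991, -0.131, 0.001], [0.001, 0.0, -1.0]]
force: [0.6, 1.1, 0.7]
grip_width: 0.0425
gripper_force: 0.0
```

```bash
python3 - <<'E'
from h import *
st();snap('wrist','w9');snap('top','top9')
# bar end holes: dark blobs near where they should be, top of flange z=.067
for f in ['w9','top9']:
    g=cv2.cvtColor(np.load(f'pics/{f}.npy'),cv2.COLOR_RGB2GRAY)
    for s in (1,-1):
        P=np.array([.6056+s*.068*.134,-.1146+s*.068*.991,.067]);u,v=proj(f,P)
        w=7 if f=='w9' else 5; ui,vi=int(round(u)),int(round(v))
        if not(w<ui<640-w and w<vi<480-w): print(f,'out',u,v);continue
        c=g[vi-w:vi+w+1,ui-w:ui+w+1].astype(float); m=np.clip(np.percentile(c,60)*.7-c,0,None)
        yy,xx=np.mgrid[-w:w+1,-w:w+1];
        Q=ray(f,ui+(m*xx).sum()/m.sum(),vi+(m*yy).sum()/m.sum(),.067);print(f,s,Q.round(4),(Q-P).round(4),c.max(),c.min())
E
```

```text
tcp [ 0.5872 -0.252   0.1932] yaw 82.45 q [ 0.66  0.55 -0.53  1.55  0.29  1.12 -0.06] w 0.0425
w9 out 319.65047709817674 -98.95461887166788
w9 -1 [ 0.5956 -0.1837  0.067 ] [-0.0008 -0.0017  0.    ] 227.0 8.0
top9 1 [ 0.6141 -0.0458  0.067 ] [-0.0006  0.0014 -0.    ] 231.0 83.0
top9 -1 [ 0.595  -0.1855  0.067 ] [-0.0015 -0.0035 -0.    ] 232.0 76.0
```

The bar holes are within about 2 mm of where they must be, and the height was confirmed at contact. Handing in.

```bash
python3 -c "
from station import *
print(close_job())"
```

```text
the job is handed in; nothing more can be done
None
```

I seated both cams fully home with noses away from the rollers, laid the keep bar in both forks (end holes within about 4 mm of target), left the third cam and vial untouched, and handed the job in at about 29 s; no verdict was returned.

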